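# Slide the stone stop onto its dovetail rail and clamp it

## Robot

A 6-joint arm with a two-finger parallel gripper is mounted at the origin on the work surface. World frame = base frame: x ahead of the robot, y to its left, z up, the work surface at z = 0. Lengths are in m, angles in rad, forces in N, time in s.
With the tool pointing down it reaches from about 0.25 to 0.775 m from the base axis. Payload 4 kg.
Tool frame: the origin (TCP) lies midway between the tips of the shut fingers; the grasp point (between the pads) lies 19 mm behind it; z points along the fingers, x is the direction in which the jaws open and shut, and the axes are right-handed (so a half turn about z gives the same grasp; the last joint's range is limited). The gripper opens to 94 mm and grips with 3 to 60 N. Pads are 16 mm wide; open, the fingers measure 119 mm over their backs; the gripper's body (75 mm by 177 mm) begins 78 mm behind the grasp point.
Start: joints at [1.116, 0.087, 1.371, -0, 1.684, -0.103], TCP at [0.19, 0.516, 0.206] pointing down, gripper open.
Joint ranges: [-3.1, 3.1], [-0.76, 2.03], [0.27, 2.55], [-1.08, 4.22], [0.17, 2.65], [-2.57, 2.57]. Speed limits (rad/s): [2.79, 2.79, 3.14, 3.14, 3.14, 3.14].

## Interface

Orientations are given as [roll, pitch, yaw] about the fixed x, y, z axes, in that order (R = Rz(yaw) Ry(pitch) Rx(roll)).
In Python, from bench import robot, eyes, close_job gives the robot as it stands.
- The arm moves only by the shell command python3 -m jog 'ROWS'. ROWS is JSON, a list of rows, each a list of 3 entries, a list of its own where there are three numbers: the turn, a rotation vector about the tool's x, y, z in degrees, then the shift along the tool's x, y, z in mm, then the closure, from -1 (fully open) to 1 (shut). In form: [[[wx, wy, wz], [x, y, z], claw], ...]. A call has 1 to 5 rows; each row is the pose to reach, as a shift and turn from the pose commanded when the call began, along the tool's axes at that moment; what a row does not reach only later rows make up. A row lasts 1/10 s, in which the tool goes at most 50 mm and 8.59 degrees, less where a joint would pass 70% of its speed; a pose out of reach is approached as far as the arm can. A call with a gripper value outside its range is refused whole. The fingers move at their own pace and stop on an object; the grip force is fixed at half the most. Time passes only in rows, so rows that repeat a pose let the fingers close. It gives the time, the measured TCP pose, the force and the opening at its end, in the units of the state.
- robot.get_obs(): the state, without advancing time (a new reading comes with each control period).
- eyes.snapshot(name): name is "side" or "top"; returns (picture, depth): 384x512x3 uint8, red, green, blue; 384x512 float32, m along the optical axis (not along the pixel's ray), 0 where there is no reading.
- eyes.camera_params(name): a dict with "mtx" (3x3 intrinsics, pixels), "k1" (the pictures are not rectified: a ray, as slopes to the right and down, at radius r is drawn at 1 + k1 r^2 times it, then the intrinsics apply), "world_to_cam" (4x4, takes a point from world to camera coordinates). Camera axes: x right, y up, looking along -z (the intrinsics and any distortion apply to the point x, -y, -z); pixel columns grow to the right and rows downward; lengths in m; the calibration is good to about 2 mm. A picture is of the moment at which its call begins. camera_params takes no time and is no camera call.
- close_job(): hands the job in, once; it reports no verdict.
The state is a dict: "time": time; "joint_positions": joint angles; "qvel": joint speeds; "joint_torque": joint torques, N m; "tool_pos": TCP position; "ee_rot": TCP orientation; "wrist_force": force on the tool from outside, world axes, zero at the start; "wrist_torque": the same for the moment, N m; "width": finger opening in m.
Only numpy, scipy, OpenCV 4.12 (cv2) and the standard library are available. Lean on these libraries where they do the work, as an engineer would, in place of code of your own. Each camera call takes 0.05 s, during which the arm holds its last target. There are 200 camera calls.

## Task

On the stone carver's bench, take the stop carriage (the one with the black clamp knob on its side, not the plain stop foot) and set it on the bare end of the rail's base plate, then slide it onto the dovetail from that open end until it is fully home against the end stop. Then tighten its clamp: turn the black knob clockwise, seen from above, until its bar stands square across the rail, and leave the carriage there.

Things in the scene. Friction and masses are not known exactly. Their poses are not given: they have to be found in the camera images.
- rail: Fixed steel base plate 280 x 120 x 12 mm with a dovetail rail. Origin at bench level on the rail's centre line; x runs along it to the end stop, z up. Plate x -135 to 145 mm, bare before x = -20, where the rail's tapered nose starts; full section from x = 0 (14 high, 44 wide at top, 32 at foot). Stop's near face at x = 131, 30 mm above the plate. Carriage home: its centre at x = 96.
- carriage_grip (a point): Point in the grip post (30 mm along x, 20 along y, 30-90 mm above underside) of the loose aluminium carriage, 0.5 kg; 70 mm above its underside, over the block's centre. Block 70 x 80 x 30 mm; slot along x, open below, 3 mm play a side and above. x starts within 45 deg of the rail's; either end may lead. +y: rubber nose to y = 44; -y: ear with knob at y = -80. Stop foot nearby has no slot or knob.
- clamp (a joint): Angle of the clamp knob on the carriage, rad, growing clockwise seen from above. 0: loose, bar along the carriage's x (along the rail); 1.57: tight, bar square across it. Starts between 0.15 and 0.4; hard stops at 0 and 1.6. Turns with about 0.1 N m of friction and stays where left.
- clamp_grip (a point): Grip point on the knob's upright axis, 66 mm above the carriage's underside. The knob is a black plastic bar 44 mm long (this frame's x), 14 mm thick (y), from 45 to 82 mm above the carriage's underside, on a round foot of 14 mm radius that ends 41 mm above the underside. The frame turns with the knob; z up. Best gripped from above, across y.
Mind the look-alikes: they are no part of the job. Leave any turquoise or yellow look-alike of the part that bears carriage_grip alone.

How it is judged:
By the outcome, as a careful person would: the job done as asked, in the order asked, and still so for the second after the job is handed in, with the robot touching nothing.
It also fails if it takes over 61 s, if anything falls off the work surface, if the arm or the gripper's body presses on something with over 40 N, if the wrist force passes 120 N, or if a joint passes its speed limit or range.

## Working session

There is one attempt and no reset: what is moved stays moved. The work goes in short steps, Python scripts to look and compute and a shell command to move; the robot and the scene stay as the last step left them, time stands still between calls to the robot, and variables do not carry over. Pictures are saved under pics/ and viewed, about 8 in all and at most 12, crops included, and the job is handed in when it is done.

```bash
ls; mkdir -p pics; cat > h.py <<'E'
import numpy as np, cv2
from bench import robot, eyes
def cam(n):
    p=eyes.camera_params(n); return np.array(p["mtx"]),p["k1"],np.array(p["world_to_cam"])
def unproj(n,uv,depth=None,z=None):
    K,k1,T=cam(n); uv=np.atleast_2d(np.asarray(uv,float))
    s=np.c_[(uv[:,0]-K[0,2])/K[0,0],(uv[:,1]-K[1,2])/K[1,1]]
    r=s.copy()
    for _ in range(20): r=s/(1+k1*(r**2).sum(1,keepdims=True))
    d=np.c_[r[:,0],-r[:,1],-np.ones(len(r))]
    R=T[:3,:3];o=-R.T@T[:3,3]; w=d@R
    if z is not None: return o+w*((z-o[2])/w[:,2])[:,None]
    return o+w*np.asarray(depth).reshape(-1,1)
def proj(n,P):
    K,k1,T=cam(n); c=np.atleast_2d(P)@T[:3,:3].T+T[:3,3]
    s=np.c_[c[:,0],-c[:,1]]/-c[:,2:]; s=s*(1+k1*(s**2).sum(1,keepdims=True))
    return s*[K[0,0],K[1,1]]+[K[0,2],K[1,2]]
def cloud(n,dep):
    v,u=np.mgrid[:384,:512]; return unproj(n,np.c_[u.ravel(),v.ravel()],dep.ravel()).reshape(384,512,3)
E
python3 - <<'E'
from h import *
for n in ("top","side"):
    im,d=eyes.snapshot(n); np.savez(f"{n}0.npz",im=im,d=d)
    cv2.imwrite(f"pics/{n}0.png",cv2.resize(im[:,:,::-1],(768,576)))
    K,k1,T=cam(n); print(n,K.round(1).tolist(),k1,(-T[:3,:3].T@T[:3,3]).round(3),T[:3,:3].round(2).tolist())
print(robot.get_obs())
E
```

```text
pics
top [[354.9, 0.0, 255.2], [0.0, 354.9, 186.0], [0.0, 0.0, 1.0]] 0.004791440613810591 [ 0.343 -0.116  0.92 ] [[0.0, -1.0, -0.03], [1.0, 0.0, 0.08], [-0.08, -0.03, 1.0]]
side [[406.0, 0.0, 259.1], [0.0, 406.0, 194.5], [0.0, 0.0, 1.0]] 0.023937447382367256 [ 0.236 -0.741  0.778] [[0.95, -0.31, -0.01], [0.23, 0.68, 0.69], [-0.21, -0.66, 0.72]]
{'time': 0.1, 'joint_positions': array([ 1.11591904e+00,  8.78946482e-02,  1.37201947e+00, -1.88478798e-05,
        1.68360542e+00, -1.03103309e-01]), 'qvel': array([-0.00053483, -0.00201321, -0.00316224,  0.00044908,  0.00087082,
        0.00168802]), 'joint_torque': array([ 1.77782589e-03, -3.41251767e+01, -3.03301656e+01,  7.18495483e-02,
        3.03878495e-02, -8.36502340e-05]), 'tool_pos': array([0.18931635, 0.51589409, 0.20445625]), 'ee_rot': array([-3.14141297e+00,  1.91858049e-03,  1.21902042e+00]), 'wrist_force': array([-0.25864366,  0.88707221, -0.11176605]), 'wrist_torque': array([-0.01166873, -0.00646955,  0.01529234]), 'width': 0.09404200361813733}
```

View pics/top0.png

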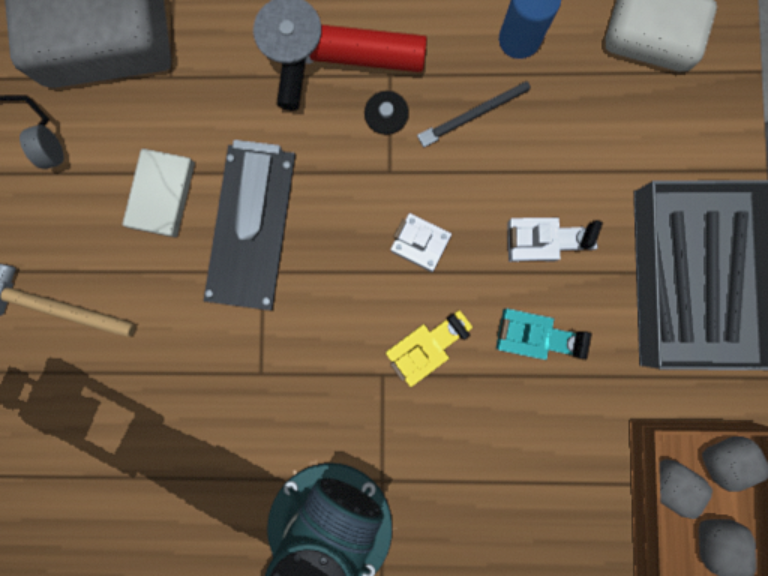

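View pics/side0.png

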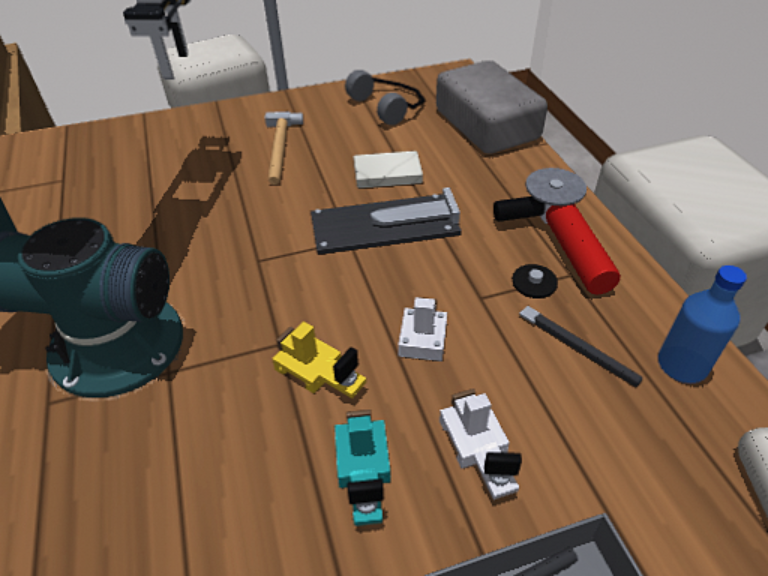

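The white part with the knob at about (540,240) in the top view is the carriage. Its ear and knob point right, toward world -y. The plain white foot is at (420,240), and the yellow and turquoise parts are decoys. The rail runs from its bare end at (240,305) to the end stop at (255,147). Next I'll measure the carriage and rail.

```bash
python3 - <<'E'
from h import *
z=np.load("top0.npz"); im,d=z["im"],z["d"]; C=cloud("top",d); hsv=cv2.cvtColor(im,cv2.COLOR_RGB2HSV)
v,u=np.mgrid[:384,:512]
# carriage
roi=(u>325)&(u<410)&(v>135)&(v<185)
white=roi&(hsv[...,1]<40)&(hsv[...,2]>120)&(d>0)
Z=C[...,2]
print("heights",np.percentile(Z[white],[2,10,25,50,75,90,98]).round(3))
def rect(m,name):
    m=cv2.morphologyEx(m.astype(np.uint8),cv2.MORPH_OPEN,np.ones((2,2)))
    n,l,s,c=cv2.connectedComponentsWithStats(m); i=1+s[1:,4].argmax(); m=l==i
    p=C[m][:,:2].astype(np.float32); zz=np.median(C[m][:,2])
    # ray-cast to median plane
    q=unproj("top",np.c_[u[m],v[m]],z=zz)[:,:2].astype(np.float32)
    r=cv2.minAreaRect(q*1000); print(name,m.sum(),"z",zz.round(3),"rect",np.round(r[0],1),np.round(r[1],1),round(r[2],1),"pix",u[m].mean().round(1),v[m].mean().round(1)); return q
rect(white&(abs(Z-.09)<.008),"post")
rect(white&(abs(Z-.03)<.006)&(u<375),"block")
black=roi&(hsv[...,2]<70)&(u>375)&(Z>.04); print("knobZ",np.percentile(Z[black],[5,50,95]).round(3))
rect(black&(abs(Z-.082)<.008),"knob")
# rail plate
roi=(u>130)&(u<205)&(v>90)&(v<210)
rect(roi&(Z<.02)&(Z>.007)&(hsv[...,2]<110),"plate+")
rect(roi&(Z<.034)&(Z>.022)&(v>102),"railtop")
rect(roi&(Z<.05)&(Z>.036),"stop")
pl=roi&(hsv[...,2]<100)&(hsv[...,1]<90)
rect(pl,"plate colour")
big=cv2.resize(im[85:215,125:425,::-1],None,fx=2.66,fy=2.66,interpolation=cv2.INTER_CUBIC); cv2.imwrite("pics/crop.png",big)
E
```

```text
heights [-0.002  0.027  0.029  0.03   0.048  0.087  0.091]
post 115 z 0.089 rect [ 480.2 -346.1] [18.6 28.8] 88.9 pix 364.1 156.1
block 544 z 0.029 rect [ 478.7 -348.6] [83.  68.5] 89.9 pix 359.7 161.5
knobZ [0.051 0.08  0.083]
knob 110 z 0.081 rect [ 480.  -424.4] [13.9 44. ] 70.5 pix 396.7 156.3
plate+ 3659 z 0.011 rect [504.9 141.2] [120.6 280.7] 82.6 pix 166.7 159.8
railtop 903 z 0.025 rect [555.2 135.3] [ 44.  150.6] 82.7 pix 168.6 131.0
stop 192 z 0.041 rect [637.1 123.8] [80.4 16.9] 81.5 pix 172.5 98.4
plate colour 3722 z 0.011 rect [505.6 141.3] [122.1 280.7] 82.4 pix 166.7 159.2
```

View pics/crop.png

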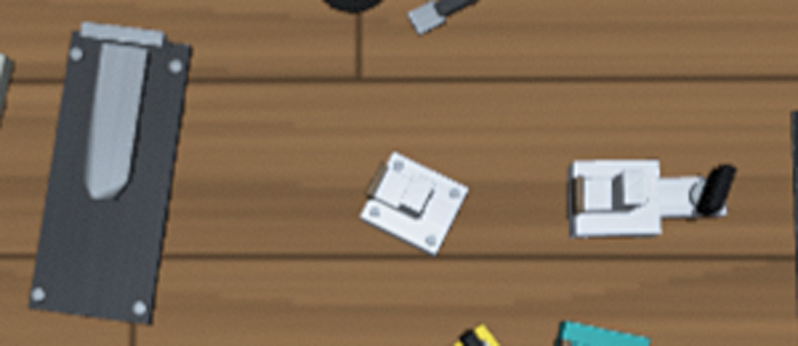

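```bash
cat >> h.py <<'E'
from scipy.spatial.transform import Rotation as Ro
def down(yaw): return Ro.from_euler("xyz",[180,0,yaw],degrees=True)
def plan(*way):
    """way: (x,y,z,yaw_deg) TCP poses, prints the turn (deg) and shift (mm) for each, each from the previous one"""
    o=robot.get_obs(); p=np.array(o["tool_pos"]); R=Ro.from_euler("xyz",o["ee_rot"])
    print("now t",round(o["time"],2),p.round(4),R.as_euler("xyz",degrees=True).round(2),"w",round(o["width"],4),"F",o["wrist_force"].round(1))
    for w in way:
        q=np.array(w[:3]); Q=down(w[3]); dr=(R.inv()*Q).as_rotvec(degrees=True); ds=R.inv().apply(q-p)*1000
        print(dr.round(1).tolist(),ds.round(1).tolist(),"rows>=",round(max(np.linalg.norm(dr)/8.59,np.linalg.norm(ds)/50),1)); p,R=q,Q
E
python3 -c "
from h import *
plan((.30,.30,.206,40),(.37,.08,.206,10),(.42,-.14,.206,-.3),(.48,-.3465,.16,-.3))"
```

```text
now t 0.1 [0.1893 0.5159 0.2045] [-1.7999e+02  1.1000e-01  6.9840e+01] w 0.094 F [-0.3  0.9 -0.1]
[0.0, 0.1, 29.8] [-164.5, 178.3, -1.3] rows>= 4.9
[-0.0, -0.0, 30.0] [-87.8, 213.5, 0.0] rows>= 4.6
[0.0, -0.0, 10.3] [11.0, 225.3, 0.0] rows>= 4.5
[0.0, 0.0, 0.0] [61.1, 206.2, 46.0] rows>= 4.4
```

```bash
python3 -m jog '[[[0,0,30],[-164,178,0],-1],[[0,0,30],[-164,178,0],-1],[[0,0,30],[-164,178,0],-1],[[0,0,30],[-164,178,0],-1],[[0,0,30],[-164,178,0],-1]]'
python3 -m jog '[[[0,0,30],[-88,213,0],-1],[[0,0,30],[-88,213,0],-1],[[0,0,30],[-88,213,0],-1],[[0,0,30],[-88,213,0],-1],[[0,0,30],[-88,213,0],-1]]'
python3 -c "
from h import *
plan((.42,-.14,.206,-.3),(.48,-.3465,.16,-.3))"
```

```text
time: 0.6
tool_pos: [0.3005, 0.2988, 0.2051]
ee_rot: [3.141, 0.0, 0.694]
wrist_force: [0.4, 0.4, -0.1]
width: 0.0945
time: 1.1
tool_pos: [0.3691, 0.0782, 0.2051]
ee_rot: [3.141, 0.0, 0.168]
wrist_force: [0.4, -0.7, 0.6]
width: 0.0942
now t 1.1 [0.3691 0.0782 0.2051] [1.7996e+02 1.0000e-02 9.6000e+00] w 0.0942 F [ 0.4 -0.7  0.6]
[0.0, 0.0, 9.9] [13.8, 223.7, -0.7] rows>= 4.5
[0.0, 0.0, 0.0] [61.1, 206.2, 46.0] rows>= 4.4
```

```bash
python3 -m jog '[[[0,0,10],[14,224,0],-1],[[0,0,10],[14,224,0],-1],[[0,0,10],[14,224,0],-1],[[0,0,10],[14,224,0],-1],[[0,0,10],[14,224,0],-1]]'
python3 -m jog '[[[0,0,0],[61,206,46],-1],[[0,0,0],[61,206,46],-1],[[0,0,0],[61,206,46],-1],[[0,0,0],[61,206,46],-1],[[0,0,0],[61,206,46],-1]]'
python3 - <<'E'
from h import *
plan((.48,-.3465,.051,-.3))
im,d=eyes.snapshot("side"); 
c=proj("side",[[.48,-.3465,.09]])[0].astype(int); x0=max(0,min(512-260,c[0]-130)); y0=max(0,min(384-200,c[1]-110))
cv2.imwrite("pics/s1.png",cv2.resize(im[y0:y0+200,x0:x0+260,::-1],(780,600))); print(c,x0,y0)
E
```

```text
time: 1.6
tool_pos: [0.4209, -0.1407, 0.2046]
ee_rot: [3.141, 0.001, -0.007]
wrist_force: [-0.2, -0.1, -0.2]
width: 0.0938
time: 2.1
tool_pos: [0.4808, -0.3467, 0.1563]
ee_rot: [-3.14, 0.003, -0.006]
wrist_force: [-0.1, 0.9, 0.3]
width: 0.0939
now t 2.1 [ 0.4808 -0.3467  0.1563] [-179.91    0.19   -0.34] w 0.0939 F [-0.1  0.9  0.3]
[-0.1, 0.2, -0.0] [-0.5, -0.1, 105.3] rows>= 2.1
[317 268] 187 158
```

View pics/s1.png

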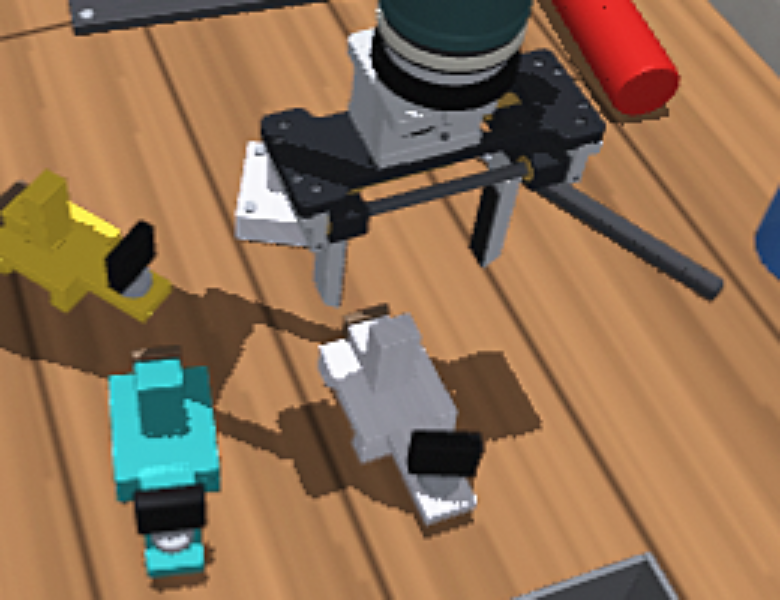

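The open gripper straddles the post (crop pixel (390,350)) along world x, and nothing else is between the fingers. I'll go down and grip.

```bash
python3 -m jog '[[[0,0,0],[0,0,45],-1],[[0,0,0],[0,0,80],-1],[[0,0,0],[0,0,104],-1],[[0,0,0],[0,0,104],-1],[[0,0,0],[0,0,104],0]]'
python3 -m jog '[[[0,0,0],[0,0,0],1],[[0,0,0],[0,0,0],1],[[0,0,0],[0,0,0],1],[[0,0,0],[0,0,0],1],[[0,0,0],[0,0,0],1]]'
python3 -c "
from h import *
plan()"
```

```text
time: 2.65
tool_pos: [0.4815, -0.3427, 0.0557]
ee_rot: [-3.141, 0.0, -0.002]
wrist_force: [-0.4, -0.1, 0.8]
width: 0.0891
time: 3.15
tool_pos: [0.4817, -0.3435, 0.0559]
ee_rot: [3.141, -0.001, -0.003]
wrist_force: [-0.1, -0.1, 0.2]
width: 0.049
now t 3.15 [ 0.4817 -0.3435  0.0559] [ 1.7997e+02 -4.0000e-02 -1.6000e-01] w 0.049 F [-0.1 -0.1  0.2]
```

```bash
python3 -m jog '[[[0,0,0],[0,0,0],1],[[0,0,0],[0,0,0],1],[[0,0,0],[0,0,0],1],[[0,0,0],[0,0,0],1],[[0,0,0],[0,0,0],1]]'
python3 -m jog '[[[0,0,0],[0,0,-20],1],[[0,0,0],[0,0,-50],1],[[0,0,0],[0,0,-80],1],[[0,0,0],[0,0,-80],1],[[0,0,0],[0,0,-80],1]]'
python3 - <<'E'
from h import *
o=robot.get_obs(); print(o["joint_positions"].round(3)); plan()
im,d=eyes.snapshot("side"); np.savez("s2.npz",im=im,d=d)
c=proj("side",[[.48,-.3465,.12]])[0].astype(int); x0=max(0,min(512-260,c[0]-130)); y0=max(0,min(384-200,c[1]-110))
cv2.imwrite("pics/s2.png",cv2.resize(im[y0:y0+200,x0:x0+260,::-1],(780,600))); print(c,x0,y0)
E
```

```text
time: 3.65
tool_pos: [0.4817, -0.3433, 0.0554]
ee_rot: [-3.141, -0.0, -0.003]
wrist_force: [0.8, -0.3, -0.8]
width: 0.0299
time: 4.15
tool_pos: [0.4811, -0.343, 0.1341]
ee_rot: [-3.14, 0.001, -0.003]
wrist_force: [-0.8, 0.0, -5.5]
width: 0.03
[-0.715  0.203  1.382  0.     1.558 -0.713]
now t 4.15 [ 0.4811 -0.343   0.1341] [-1.7994e+02  7.0000e-02 -1.6000e-01] w 0.03 F [-0.8  0.  -5.5]
[319 259] 189 149
```

View pics/s2.png

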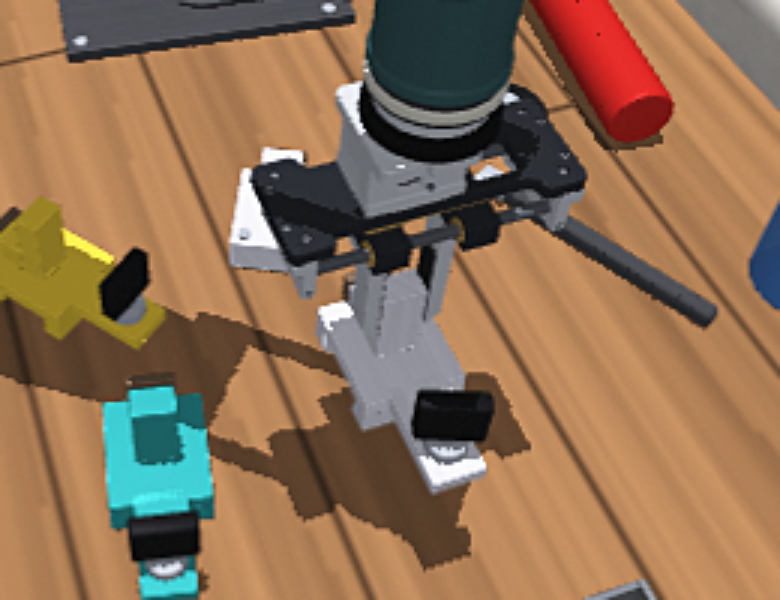

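The carriage is held squarely across the post with 30 mm of opening, and it hangs clear (about 5 N of weight). I'll carry it over the stop foot with its underside above 0.12 m, to above the bare end of the plate.

```bash
python3 -c "
from h import *
plan((.47,-.25,.195,-.2),(.45,-.04,.195,-3),(.431,.154,.165,-7.5),(.431,.154,.105,-7.5))"
```

```text
now t 4.2 [ 0.4804 -0.3424  0.1327] [-1.7982e+02  2.0000e-01 -1.6000e-01] w 0.03 F [-0.2  0.  -5.8]
[-0.2, 0.2, 0.0] [-10.8, -92.5, -62.0] rows>= 2.2
[0.0, -0.0, 2.8] [-20.7, -209.9, -0.0] rows>= 4.2
[-0.0, -0.0, 4.5] [-29.1, -192.7, 30.0] rows>= 3.9
[0.0, 0.0, 0.0] [0.0, -0.0, 60.0] rows>= 1.2
```

```bash
python3 -m jog '[[[0,0,0],[0,0,-25],1],[[0,0,0],[-3,-15,-50],1],[[0,0,0],[-6,-45,-62],1],[[0,0,0],[-10,-75,-62],1],[[0,0,0],[-11,-92,-62],1]]'
python3 -m jog '[[[0,0,0],[-5,-42,0],1],[[0,0,0.5],[-9,-84,0],1],[[0,0,1],[-13,-126,0],1],[[0,0,2],[-17,-168,0],1],[[0,0,2.8],[-21,-210,0],1]]'
python3 -m jog '[[[0,0,1],[-6,-42,0],1],[[0,0,2],[-12,-84,0],1],[[0,0,3],[-19,-126,10],1],[[0,0,4],[-25,-160,20],1],[[0,0,4.5],[-29,-193,30],1]]'
python3 -m jog '[[[0,0,0],[0,0,20],1],[[0,0,0],[0,0,40],1],[[0,0,0],[0,0,60],1],[[0,0,0],[0,0,60],1],[[0,0,0],[0,0,60],1]]'
python3 - <<'E'
from h import *
plan((.431,.154,.0675,-7.5))
for n in ("top","side"):
    im,d=eyes.snapshot(n); np.savez(f"{n}3.npz",im=im,d=d)
    c=proj(n,[[.46,.13,.05]])[0].astype(int); x0=max(0,min(512-200,c[0]-100)); y0=max(0,min(384-150,c[1]-75))
    cv2.imwrite(f"pics/{n}3.png",cv2.resize(im[y0:y0+150,x0:x0+200,::-1],(600,450))); print(c,x0,y0)
a,b=[cv2.imread(f"pics/{n}3.png") for n in ("top","side")]; cv2.imwrite("pics/both3.png",np.hstack([cv2.resize(a,(400,300)),cv2.resize(b,(400,300))]))
E
```

```text
time: 4.7
tool_pos: [0.4695, -0.2488, 0.195]
ee_rot: [-3.138, 0.004, -0.002]
wrist_force: [-0.8, 0.1, -4.7]
width: 0.0296
time: 5.2
tool_pos: [0.449, -0.0397, 0.1949]
ee_rot: [-3.141, 0.004, -0.053]
wrist_force: [1.1, -0.1, -5.2]
width: 0.03
time: 5.7
tool_pos: [0.4299, 0.1542, 0.1648]
ee_rot: [3.14, 0.003, -0.13]
wrist_force: [0.5, 0.1, -5.5]
width: 0.0301
time: 6.2
tool_pos: [0.4304, 0.1526, 0.106]
ee_rot: [3.14, 0.003, -0.13]
wrist_force: [0.3, 0.7, -4.5]
width: 0.0299
now t 6.2 [0.4304 0.1526 0.106 ] [179.92   0.18  -7.46] w 0.0299 F [ 0.3  0.7 -4.5]
[0.1, 0.2, 0.0] [0.5, -1.5, 38.5] rows>= 0.8
[166 166] 66 91
[241 142] 141 67
```

View pics/both3.png

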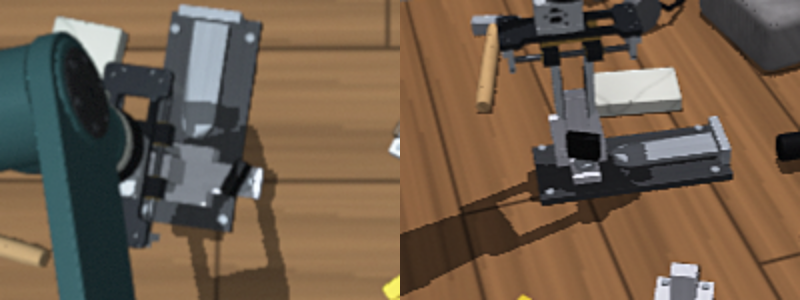

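The carriage hangs over the bare end of the plate, with its ear and knob to the right and the rail nose just ahead. I'll measure the knob and block in the rail frame.

```bash
cat >> h.py <<'E'
A=np.radians(-7.5); O=np.array([.5001,.1419])
def toR(p): p=np.asarray(p)[...,:2]-O; return np.stack([p[...,0]*np.cos(A)+p[...,1]*np.sin(A),-p[...,0]*np.sin(A)+p[...,1]*np.cos(A)],-1)
def toW(x,y): return O+[x*np.cos(A)-y*np.sin(A),x*np.sin(A)+y*np.cos(A)]
def rrect(n,m,C,zz=None):
    v,u=np.nonzero(m); zz=np.median(C[m][:,2]) if zz is None else zz
    q=toR(unproj(n,np.c_[u,v],z=zz))*1000; r=cv2.minAreaRect(q.astype(np.float32))
    return m.sum(),"z",round(float(zz),4),"c",np.round(r[0],1),"s",np.round(r[1],1),"a",round(r[2],1)
def big(m):
    n,l,s,c=cv2.connectedComponentsWithStats(m.astype(np.uint8)); return l==1+s[1:,4].argmax()
E
python3 - <<'E'
from h import *
z=np.load("top3.npz"); im,d=z["im"],z["d"]; C=cloud("top",d); hsv=cv2.cvtColor(im,cv2.COLOR_RGB2HSV)
P=toR(C)*1000; Z=C[...,2]; X,Y=P[...,0],P[...,1]
near=(abs(X+70)<60)&(Y<60)&(Y>-130)
k=near&(Z>.115)&(Y<-50)&(hsv[...,2]<80); print("knob",rrect("top",big(k),C))
b=near&(Z>.07)&(Z<.09)&(Y>-60); print("block",b.sum(),np.percentile(X[b],[1,99]).round(1),np.percentile(Y[b],[1,99]).round(1),np.median(Z[b])); print(rrect("top",big(b),C))
e=near&(Z>.05)&(Z<.09)&(Y<-55)&(hsv[...,2]>100); print("ear",rrect("top",big(e),C))
o=robot.get_obs(); print("tcp rail",toR(o["tool_pos"])*1000)
E
```

```text
knob (np.int64(1990), 'z', 0.4698, 'c', array([-80.4, -66.2]), 's', array([112.9,  34.8]), 'a', 18.1)
block 589 [-104.5  -35.9] [-57.8   8.3] 0.07945817831902169
(np.int64(587), 'z', 0.0795, 'c', array([-70.8, -24.1]), 's', array([70.3, 72.6]), 'a', 86.9)
ear (np.int64(116), 'z', 0.0792, 'c', array([-71. , -90.2]), 's', array([24., 37.]), 'a', 84.4)
tcp rail [-68.97140272   2.06182754]
```

```bash
python3 - <<'E'
from h import *
z=np.load("top3.npz"); im,d=z["im"],z["d"]; C=cloud("top",d); hsv=cv2.cvtColor(im,cv2.COLOR_RGB2HSV)
P=toR(C)*1000; Z=C[...,2]; X,Y=P[...,0],P[...,1]
near=(abs(X+70)<60)&(Y<60)&(Y>-130)
k=near&(Z>.12)&(Z<.145)&(Y<-50)&(hsv[...,2]<80); print("knob",rrect("top",big(k),C))
b=near&(Z>.074)&(Z<.086)
# block: x edges per y bin -> yaw; right edge (block's -y face) at x away from ear
for y in range(-34,10,8):
    s=b&(abs(Y-y)<4); print(y,X[s].min().round(1),X[s].max().round(1))
for x in (-100,-95,-90,-50,-45,-40):
    s=b&(abs(X-x)<3); print("x",x,"ymin",Y[s].min().round(1))
E
```

```text
knob (np.int64(130), 'z', 0.1309, 'c', array([-70.1, -81. ]), 's', array([15.7, 43.1]), 'a', 69.3)
-34 -104.1 -34.9
-26 -105.1 -35.9
-18 -103.7 -35.4
-10 -104.6 -36.0
-2 -104.9 -36.6
6 -104.5 -35.3
x -100 ymin -39.1
x -95 ymin -39.0
x -90 ymin -100.8
x -50 ymin -91.4
x -45 ymin -38.9
x -40 ymin -39.0
```

```bash
python3 -m jog '[[[0,0,0],[0,-0.5,15],1],[[0,0,0],[0,-0.5,28],1],[[0,0,0],[0,-0.5,34],1],[[0,0,0],[0,-0.5,36],1],[[0,0,0],[0,-0.5,36],1]]'
python3 -m jog '[[[0,0,0],[0,0,1],1],[[0,0,0],[0,0,1],1],[[0,0,0],[0,0,1],1]]'
```

```text
time: 6.8
tool_pos: [0.4314, 0.1534, 0.0714]
ee_rot: [3.142, 0.0, -0.13]
wrist_force: [0.0, 0.8, -5.7]
width: 0.0297
time: 7.1
tool_pos: [0.4317, 0.1535, 0.0709]
ee_rot: [-3.141, -0.001, -0.13]
wrist_force: [-0.5, -0.1, -5.3]
width: 0.0297
```

```bash
python3 -m jog '[[[0,0,0],[0,0,1],1],[[0,0,0],[0,0,1],1]]'
python3 -m jog '[[[0,0,0],[0,0,1],1],[[0,0,0],[0,0,1],1]]'
python3 -m jog '[[[0,0,0],[0,0,1],1],[[0,0,0],[0,0,1],1]]'
```

```text
time: 7.3
tool_pos: [0.4314, 0.1535, 0.0695]
ee_rot: [-3.141, -0.0, -0.13]
wrist_force: [0.2, 0.4, -4.6]
width: 0.03
time: 7.5
tool_pos: [0.4313, 0.1534, 0.0683]
ee_rot: [3.142, 0.0, -0.13]
wrist_force: [-0.3, -0.3, -5.5]
width: 0.0299
time: 7.7
tool_pos: [0.4315, 0.1535, 0.0678]
ee_rot: [-3.141, -0.0, -0.13]
wrist_force: [-1.0, 0.5, -2.9]
width: 0.03
```

```bash
python3 -m jog '[[[0,0,0],[0,0,0.5],1],[[0,0,0],[0,0,0.5],1]]'
python3 -m jog '[[[0,0,0],[10,0,0],1],[[0,0,0],[20,0,0],1],[[0,0,0],[30,0,0],1],[[0,0,0],[40,0,0],1],[[0,0,0],[40,0,0],1]]'
python3 -c "
from h import *
o=robot.get_obs();print(toR(o['tool_pos'])*1000)"
```

```text
time: 7.9
tool_pos: [0.4315, 0.1536, 0.0678]
ee_rot: [-3.141, -0.0, -0.13]
wrist_force: [-1.6, -0.5, 0.8]
width: 0.0299
time: 8.4
tool_pos: [0.4722, 0.1484, 0.0678]
ee_rot: [-3.141, -0.001, -0.131]
wrist_force: [-1.4, 0.4, 2.0]
width: 0.0296
[-28.5059775    2.78604054]
```

Sliding freely. The slot mouth is now at about x = +6, past the nose and the start of the full section. I'll continue with force checks.

```bash
python3 -m jog '[[[0,0,0],[8,0,0],1],[[0,0,0],[16,0,0],1],[[0,0,0],[24,0,0],1],[[0,0,0],[32,0,0],1],[[0,0,0],[40,0,0],1]]'
python3 -m jog '[[[0,0,0],[8,0,0],1],[[0,0,0],[16,0,0],1],[[0,0,0],[24,0,0],1],[[0,0,0],[32,0,0],1],[[0,0,0],[40,0,0],1]]'
python3 -c "
from h import *
o=robot.get_obs();print(toR(o['tool_pos'])*1000)"
```

```text
time: 8.9
tool_pos: [0.5091, 0.1436, 0.0678]
ee_rot: [-3.141, 0.004, -0.13]
wrist_force: [-7.7, 2.1, 6.5]
width: 0.03
time: 9.4
tool_pos: [0.5488, 0.1384, 0.0678]
ee_rot: [-3.141, 0.004, -0.13]
wrist_force: [-7.1, 0.9, 6.1]
width: 0.0297
[48.74226263  2.8703357 ]
```

```bash
python3 -m jog '[[[0,0,0],[8,0,0],1],[[0,0,0],[16,0,0],1],[[0,0,0],[24,0,0],1],[[0,0,0],[32,0,0],1],[[0,0,0],[40,0,0],1]]'
python3 -m jog '[[[0,0,0],[2,0,0],1],[[0,0,0],[4,0,0],1]]'
python3 -m jog '[[[0,0,0],[1,0,0],1],[[0,0,0],[2,0,0],1]]'
python3 -c "
from h import *
o=robot.get_obs();print(toR(o['tool_pos'])*1000)"
```

```text
time: 9.9
tool_pos: [0.5885, 0.1332, 0.0678]
ee_rot: [-3.142, 0.004, -0.13]
wrist_force: [-7.3, 1.1, 5.1]
width: 0.0298
time: 10.1
tool_pos: [0.5924, 0.1327, 0.0678]
ee_rot: [-3.141, 0.004, -0.13]
wrist_force: [-7.2, 1.3, 6.0]
width: 0.0296
time: 10.3
tool_pos: [0.5943, 0.1324, 0.0678]
ee_rot: [-3.142, 0.004, -0.13]
wrist_force: [-7.7, 1.1, 5.5]
width: 0.0299
[94.62170477  2.91435284]
```

```bash
for i in 1; do python3 -m jog '[[[0,0,0],[1,0,0],1],[[0,0,0],[1,0,0],1]]'; python3 -m jog '[[[0,0,0],[1,0,0],1],[[0,0,0],[1,0,0],1]]'; python3 -m jog '[[[0,0,0],[1,0,0],1],[[0,0,0],[1,0,0],1]]'; done
python3 -c "
from h import *
o=robot.get_obs();print(toR(o['tool_pos'])*1000)"
```

```text
time: 10.5
tool_pos: [0.5954, 0.1323, 0.0678]
ee_rot: [-3.142, 0.003, -0.13]
wrist_force: [-7.4, 1.1, 6.0]
width: 0.0297
time: 10.7
tool_pos: [0.5964, 0.1321, 0.0678]
ee_rot: [-3.142, 0.003, -0.13]
wrist_force: [-6.8, 1.2, 4.6]
width: 0.0299
time: 10.9
tool_pos: [0.5969, 0.1321, 0.0678]
ee_rot: [3.142, 0.004, -0.13]
wrist_force: [-8.6, 2.7, 6.4]
width: 0.0298
[97.20513884  2.89028896]
```

```bash
python3 -m jog '[[[0,0,0],[1,0,0],1],[[0,0,0],[1,0,0],1]]'; python3 -m jog '[[[0,0,0],[1,0,0],1],[[0,0,0],[1,0,0],1]]'
python3 -c "
from h import *
o=robot.get_obs();print(toR(o['tool_pos'])*1000)"
```

```text
time: 11.1
tool_pos: [0.597, 0.132, 0.0679]
ee_rot: [3.141, 0.006, -0.13]
wrist_force: [-10.5, 1.7, 7.1]
width: 0.0297
time: 11.3
tool_pos: [0.5971, 0.132, 0.0679]
ee_rot: [3.141, 0.008, -0.129]
wrist_force: [-12.1, 1.0, 9.1]
width: 0.0299
[97.41786966  2.87068754]
```

It's home: the motion has stalled while the push force rises. I'll release, lift and look at the result.

```bash
python3 -m jog '[[[0,0,0],[0,0,0],0],[[0,0,0],[0,0,0],0],[[0,0,0],[0,0,0],0],[[0,0,0],[0,0,0],0],[[0,0,0],[0,0,0],0]]'
python3 -m jog '[[[0,0,0],[0,0,0],0],[[0,0,0],[0,0,-15],0],[[0,0,0],[0,0,-40],0],[[0,0,0],[0,0,-75],0],[[0,0,0],[0,0,-75],0]]'
python3 - <<'E'
from h import *
plan()
im,d=eyes.snapshot("top"); np.savez("top4.npz",im=im,d=d)
cv2.imwrite("pics/t4.png",cv2.resize(im[60:210,90:290,::-1],(600,450)))
C=cloud("top",d); hsv=cv2.cvtColor(im,cv2.COLOR_RGB2HSV)
P=toR(C)*1000; Z=C[...,2]; X,Y=P[...,0],P[...,1]
near=(abs(X-96)<60)&(Y<60)&(Y>-130)
k=near&(Z>.08)&(Z<.107)&(Y<-50)&(hsv[...,2]<80); print("knob",rrect("top",big(k),C))
b=near&(Z>.036)&(Z<.047)
for y in range(-34,35,8):
    s=b&(abs(Y-y)<4)
    if s.any(): print(y,X[s].min().round(1),X[s].max().round(1))
E
```

```text
time: 11.8
tool_pos: [0.6015, 0.1311, 0.0671]
ee_rot: [-3.141, -0.001, -0.13]
wrist_force: [-0.9, 0.3, 0.2]
width: 0.0465
time: 12.3
tool_pos: [0.6047, 0.1317, 0.1498]
ee_rot: [-3.138, -0.013, -0.13]
wrist_force: [0.4, 0.0, 0.8]
width: 0.047
now t 12.3 [0.6047 0.1317 0.1498] [-179.81   -0.73   -7.46] w 0.047 F [0.4 0.  0.8]
knob (np.int64(128), 'z', 0.0929, 'c', array([ 95.5, -79.3]), 's', array([17.2, 44. ]), 'a', 68.8)
-34 62.7 147.7
-26 62.2 148.6
-18 62.6 146.8
-10 62.2 149.1
-2 62.3 147.9
6 62.1 148.7
14 61.7 148.3
22 61.8 147.5
30 62.4 148.1
```

View pics/t4.png

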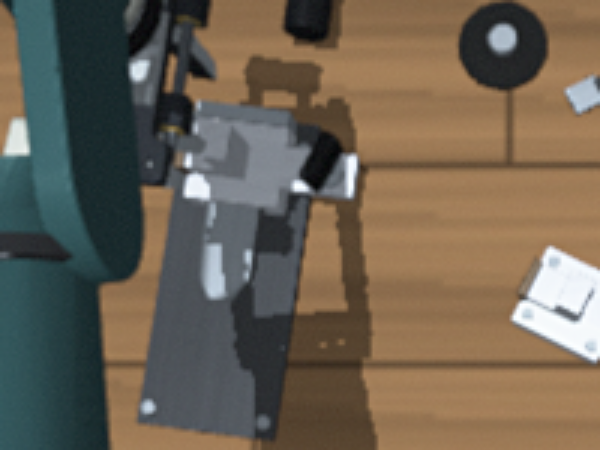

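The carriage sits against the stop: its rear face is at x≈62 against a nominal 61, and no gap shows. The knob is at rail (95.5, -79.3), with its bar about 21° clockwise of the rail. Next I'll position over the knob.

```bash
python3 -c "
from h import *
x,y=toW(.0957,-.0797); print(x,y)
plan((x,y+.03,.149,27),(x,y,.149,62),(x,y,.06,62))"
```

```text
0.5845783357135356 0.050390487953048374
now t 12.35 [0.6034 0.1316 0.1469] [-179.87   -0.49   -7.46] w 0.0472 F [ 0.5 -0.  -0.6]
[0.0, -0.5, -34.5] [-12.0, 53.2, -2.3] rows>= 4.0
[-0.0, 0.0, -35.0] [-13.6, 26.7, 0.0] rows>= 4.1
[0.0, 0.0, 0.0] [0.0, -0.0, 89.0] rows>= 1.8
```

```bash
python3 -m jog '[[[0,0,-34.5],[-12,53,0],0],[[0,0,-34.5],[-12,53,0],0],[[0,0,-34.5],[-12,53,0],0],[[0,0,-34.5],[-12,53,0],0],[[0,0,-34.5],[-12,53,0],0]]'
python3 -m jog '[[[0,0,-35],[-13.6,26.7,0],0],[[0,0,-35],[-13.6,26.7,0],0],[[0,0,-35],[-13.6,26.7,0],0],[[0,0,-35],[-13.6,26.7,0],0],[[0,0,-35],[-13.6,26.7,0],0]]'
python3 -m jog '[[[0,0,0],[0,0,0],0],[[0,0,0],[0,0,0],0],[[0,0,0],[0,0,0],0]]'
python3 -c "
from h import *
plan((.5846,.0504,.06,62))"
```

```text
time: 12.85
tool_pos: [0.5816, 0.0801, 0.141]
ee_rot: [-3.141, 0.002, 0.472]
wrist_force: [0.6, -1.1, 0.6]
width: 0.047
time: 13.35
tool_pos: [0.5819, 0.0503, 0.1413]
ee_rot: [-3.141, 0.001, 1.08]
wrist_force: [-0.2, 0.4, -0.4]
width: 0.0474
time: 13.65
tool_pos: [0.5822, 0.0504, 0.1419]
ee_rot: [-3.141, -0.0, 1.081]
wrist_force: [0.3, 0.3, -0.3]
width: 0.0469
now t 13.65 [0.5822 0.0504 0.1419] [-179.99   -0.     61.95] w 0.0469 F [ 0.3  0.3 -0.3]
[-0.0, -0.0, -0.1] [1.1, 2.1, 81.9] rows>= 1.6
```

```bash
python3 -m jog '[[[0,0,0],[1,2,0],0],[[0,0,0],[1,2,35],0],[[0,0,0],[1,2,62],0],[[0,0,0],[1,2,80],0],[[0,0,0],[1,2,80],0]]'
python3 -m jog '[[[0,0,0],[0,0,0],0.4],[[0,0,0],[0,0,0],0.4],[[0,0,0],[0,0,0],0.4]]'
python3 - <<'E'
from h import *
plan((.5846,.0504,.06,62)); o=robot.get_obs(); print(toR(o["tool_pos"])*1000)
im,d=eyes.snapshot("side"); c=proj("side",[[.5846,.05,.09]])[0].astype(int); x0,y0=c-[80,60]
cv2.imwrite("pics/s5.png",cv2.resize(im[y0:y0+120,x0:x0+160,::-1],(640,480),interpolation=cv2.INTER_CUBIC))
E
```

```text
time: 14.15
tool_pos: [0.5821, 0.0503, 0.0583]
ee_rot: [-3.135, 0.003, 1.082]
wrist_force: [-0.2, 0.4, 0.5]
width: 0.0469
time: 14.45
tool_pos: [0.5857, 0.0503, 0.0639]
ee_rot: [3.139, -0.002, 1.083]
wrist_force: [0.3, 0.6, -0.1]
width: 0.0293
now t 14.45 [0.5857 0.0503 0.0639] [ 1.7983e+02 -9.0000e-02  6.2040e+01] w 0.0293 F [ 0.3  0.6 -0.1]
[0.2, -0.1, 0.0] [-0.4, -1.0, 3.9] rows>= 0.1
[ 96.80982912 -79.64269909]
```

View pics/s5.png

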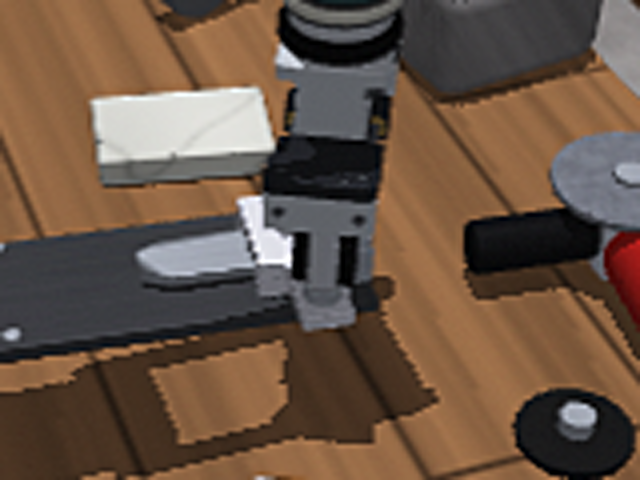

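The fingers straddle the black bar centrally, with bar showing on both sides of the near finger at (300–350,255). I'll close on it.

```bash
python3 -m jog '[[[0,0,0],[-0.4,-1,3],0.6],[[0,0,0],[-0.4,-1,3],1],[[0,0,0],[-0.4,-1,3],1],[[0,0,0],[-0.4,-1,3],1],[[0,0,0],[-0.4,-1,3],1]]'
python3 -m jog '[[[0,0,0],[0,0,0],1],[[0,0,0],[0,0,0],1],[[0,0,0],[0,0,0],1]]'
python3 -c "
from h import *
plan((.5846,.0504,.06,-7.5)); o=robot.get_obs(); print(toR(o['tool_pos'])*1000,o['wrist_torque'])"
```

```text
time: 15.0
tool_pos: [0.5849, 0.0529, 0.0596]
ee_rot: [3.14, -0.006, 1.083]
wrist_force: [2.9, 5.4, -0.1]
width: 0.0138
time: 15.3
tool_pos: [0.5849, 0.0529, 0.0596]
ee_rot: [3.14, -0.006, 1.083]
wrist_force: [2.5, 6.1, -0.7]
width: 0.0139
now t 15.3 [0.5849 0.0529 0.0596] [179.93  -0.35  62.06] w 0.0139 F [ 2.5  6.1 -0.7]
[-0.2, -0.4, 69.6] [-2.3, 0.9, -0.4] rows>= 8.1
[ 95.69267346 -77.17666841] [ 1.1403811  -0.65350215 -0.08581593]
```

```bash
python3 -m jog '[[[0,0,0],[2.3,-1.1,0],1],[[0,0,0],[2.3,-1.1,0],1]]'
python3 -m jog '[[[0,0,7],[0,0,0],1],[[0,0,14],[0,0,0],1],[[0,0,21],[0,0,0],1],[[0,0,28],[0,0,0],1],[[0,0,35],[0,0,0],1]]'
python3 -c "
from h import *
plan((.5849,.0529,.06,-7.5)); o=robot.get_obs(); print(toR(o['tool_pos'])*1000,o['wrist_torque'])"
```

```text
time: 15.5
tool_pos: [0.5848, 0.0533, 0.0599]
ee_rot: [3.139, -0.002, 1.083]
wrist_force: [2.8, 1.3, 1.0]
width: 0.0136
time: 16.0
tool_pos: [0.5847, 0.0533, 0.0599]
ee_rot: [3.141, -0.003, 0.468]
wrist_force: [2.9, 1.9, 1.6]
width: 0.0141
now t 16.0 [0.5847 0.0533 0.0599] [179.96  -0.18  26.79] w 0.0141 F [2.9 1.9 1.6]
[-0.0, -0.2, 34.3] [0.0, 0.5, -0.1] rows>= 4.0
[ 95.40790106 -76.78038556] [ 0.37270491 -0.53928032  0.15819486]
```

```bash
python3 -m jog '[[[0,0,7],[0,0,0],1],[[0,0,14],[0,0,0],1],[[0,0,21],[0,0,0],1],[[0,0,28],[0,0,0],1],[[0,0,34.7],[0,0,0],1]]'
python3 -m jog '[[[0,0,0],[0,0,0],1],[[0,0,0],[0,0,0],1]]'
python3 -c "
from h import *
plan((.5849,.0529,.06,-7.5)); o=robot.get_obs(); print(toR(o['tool_pos'])*1000,o['wrist_torque'])"
```

```text
time: 16.5
tool_pos: [0.5847, 0.0533, 0.0599]
ee_rot: [-3.14, -0.003, -0.138]
wrist_force: [3.1, 2.2, 2.4]
width: 0.0138
time: 16.7
tool_pos: [0.5847, 0.0533, 0.0598]
ee_rot: [-3.14, -0.003, -0.131]
wrist_force: [3.5, 3.3, 3.4]
width: 0.0136
now t 16.7 [0.5847 0.0533 0.0598] [-1.7992e+02 -1.6000e-01 -7.5300e+00] w 0.0136 F [3.5 3.3 3.4]
[-0.1, -0.2, -0.0] [0.3, 0.3, -0.2] rows>= 0.0
[ 95.4102175  -76.82565374] [ 0.47993072 -0.64717239 -0.10530372]
```

```bash
python3 -m jog '[[[0,0,0],[1,0,0],1],[[0,0,0],[2,0,0],1],[[0,0,0],[3,0,0],1],[[0,0,0],[3,0,0],1]]'
python3 -c "
from h import *
plan(); o=robot.get_obs(); print(toR(o['tool_pos'])*1000,o['wrist_torque'])"
python3 -m jog '[[[0,0,0],[0,0,0],0.8],[[0,0,0],[0,0,0],0.6],[[0,0,0],[0,0,0],0.5],[[0,0,0],[0,0,0],0.5],[[0,0,0],[0,0,0],0.5]]'
python3 -m jog '[[[0,0,0],[0,0,-20],0.5],[[0,0,0],[0,0,-50],0.5],[[0,0,0],[0,0,-90],0.5],[[0,0,0],[0,0,-130],0.5],[[0,0,0],[0,0,-140],0.5]]'
python3 -c "
from h import *
plan((.40,-.05,.2,-7.5))"
```

```text
time: 17.1
tool_pos: [0.585, 0.0531, 0.0597]
ee_rot: [-3.141, 0.004, -0.132]
wrist_force: [-1.8, 2.5, 6.6]
width: 0.0139
now t 17.1 [0.585  0.0531 0.0597] [-179.96    0.2    -7.56] w 0.0139 F [-1.8  2.5  6.6]
[ 95.76427979 -76.92044433] [ 0.71000027  0.4362643  -0.04016746]
time: 17.6
tool_pos: [0.5858, 0.0521, 0.0581]
ee_rot: [3.141, 0.002, -0.134]
wrist_force: [0.3, -0.7, 0.4]
width: 0.0236
time: 18.1
tool_pos: [0.5887, 0.0523, 0.2049]
ee_rot: [-3.141, -0.009, -0.134]
wrist_force: [0.1, 0.6, 0.3]
width: 0.023
now t 18.1 [0.5887 0.0523 0.2049] [-179.94   -0.53   -7.66] w 0.023 F [0.1 0.6 0.3]
[-0.1, -0.5, -0.2] [-173.4, 126.5, 3.1] rows>= 4.3
```

Now I'll move clear of the top view and check.

```bash
python3 -m jog '[[[0,0,0],[-40,29,0],0.5],[[0,0,0],[-80,58,0],0.5],[[0,0,0],[-120,90,0],0.5],[[0,0,0],[-150,120,0],0.5],[[0,0,0],[-180,150,0],0.5]]'
python3 -m jog '[[[0,0,0],[-10,40,0],0.5],[[0,0,0],[-20,80,0],0.5],[[0,0,0],[-20,120,0],0.5],[[0,0,0],[-20,120,0],0.5]]'
python3 - <<'E'
from h import *
im,d=eyes.snapshot("top"); np.savez("top6.npz",im=im,d=d)
cv2.imwrite("pics/t6.png",cv2.resize(im[70:190,110:270,::-1],(640,480),interpolation=cv2.INTER_CUBIC))
C=cloud("top",d); hsv=cv2.cvtColor(im,cv2.COLOR_RGB2HSV)
P=toR(C)*1000; Z=C[...,2]; X,Y=P[...,0],P[...,1]
near=(abs(X-96)<60)&(Y<60)&(Y>-130)
k=near&(Z>.08)&(Z<.107)&(Y<-40)&(hsv[...,2]<80); print("knob",rrect("top",big(k),C))
p=near&(Z>.095)&(Z<.108)&(Y>-40); print("post",rrect("top",big(p),C))
b=near&(Z>.036)&(Z<.047)
for y in range(-34,35,8):
    s=b&(abs(Y-y)<4)
    if s.any(): print(y,X[s].min().round(1),X[s].max().round(1))
s=near&(Z>.036)&(Z<.047)&(Y<-60); print("ear x",X[s].min(),X[s].max(),"stop",rrect("top",b&(X>135),C))
E
```

```text
time: 18.6
tool_pos: [0.3859, -0.0727, 0.1977]
ee_rot: [3.141, 0.002, -0.133]
wrist_force: [0.2, -1.1, 0.2]
width: 0.0236
time: 19.0
tool_pos: [0.3506, -0.1918, 0.1977]
ee_rot: [3.141, 0.002, -0.141]
wrist_force: [-0.1, 0.3, 1.2]
width: 0.0237
knob (np.int64(120), 'z', 0.0927, 'c', array([ 94.1, -80.3]), 's', array([16.6, 43.4]), 'a', 0.0)
post (np.int64(127), 'z', 0.1012, 'c', array([97. ,  0.5]), 's', array([33.6, 21.8]), 'a', 0.8)
-34 62.2 147.3
-26 61.5 148.3
-18 61.9 146.3
-10 61.5 148.5
-2 61.4 148.4
6 61.6 148.6
14 62.1 148.0
22 61.8 147.3
30 62.3 148.6
ear x 76.91127750152137 112.05350027445817 stop (np.int64(166), 'z', 0.0412, 'c', array([141.4,   3.4]), 's', array([80.7, 14.2]), 'a', 90.0)
```

View pics/t6.png

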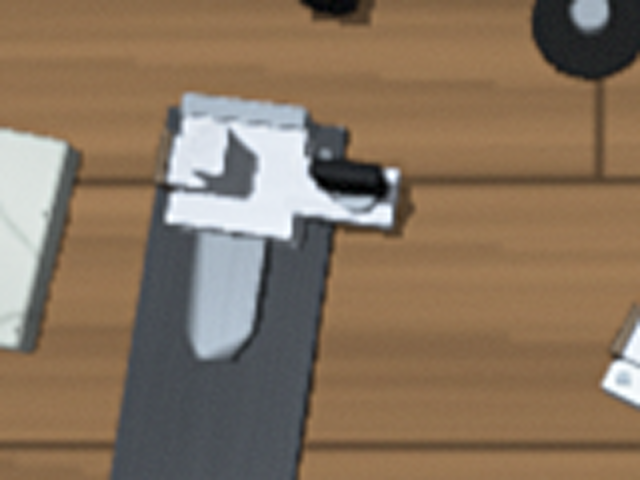

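The bar reads 0.0° off square and the rear face is at x≈61.5 (nominal 61). The thin dark line at the stop could hide a sub-millimetre gap, so I'll nudge the post gently with shut fingers to confirm it's seated.

```bash
python3 -c "
from h import *
x,y=toW(.045,.0025); print(x,y)
plan((.40,-.02,.2,-7.5),(x,y,.14,-7.5),(x,y,.058,-7.5))"
```

```text
0.5450413342423716 0.1385049335035322
now t 19.05 [ 0.3511 -0.1898  0.1977] [-1.7994e+02  1.3000e-01 -7.9300e+00] w 0.0234 F [ 0.7 -0.   0.6]
[-0.1, 0.1, -0.4] [25.0, -174.9, -2.2] rows>= 3.5
[0.0, 0.0, 0.0] [123.1, -176.1, 60.0] rows>= 4.5
[0.0, 0.0, 0.0] [0.0, -0.0, 82.0] rows>= 1.6
```

```bash
python3 -m jog '[[[0,0,0],[6,-44,0],1],[[0,0,0],[12,-88,0],1],[[0,0,0],[18,-132,0],1],[[0,0,-0.4],[25,-175,0],1],[[0,0,-0.4],[25,-175,0],1]]'
python3 -m jog '[[[0,0,0],[24,-36,0],1],[[0,0,0],[50,-72,0],1],[[0,0,0],[75,-108,20],1],[[0,0,0],[100,-144,40],1],[[0,0,0],[123,-176,60],1]]'
python3 -m jog '[[[0,0,0],[0,0,0],1],[[0,0,0],[0,0,0],1]]'
python3 -c "
from h import *
plan((.545,.1385,.058,-7.5))"
```

```text
time: 19.55
tool_pos: [0.4004, -0.0126, 0.1982]
ee_rot: [-3.139, 0.001, -0.116]
wrist_force: [-0.2, -0.2, -0.0]
width: 0.0002
time: 20.05
tool_pos: [0.5451, 0.1426, 0.1376]
ee_rot: [3.141, 0.001, -0.125]
wrist_force: [-0.2, -0.4, 1.3]
width: 0.0008
time: 20.25
tool_pos: [0.5436, 0.1409, 0.1371]
ee_rot: [3.14, 0.004, -0.125]
wrist_force: [0.2, -0.4, 1.0]
width: 0.0005
now t 20.25 [0.5436 0.1409 0.1371] [179.9    0.24  -7.16] w 0.0005 F [ 0.2 -0.4  1. ]
[0.1, 0.2, 0.3] [2.0, 2.1, 79.1] rows>= 1.6
```

```bash
python3 -m jog '[[[0,0,0],[0,2,30],1],[[0,0,0],[0,2,60],1],[[0,0,0],[0,2,77],1],[[0,0,0],[0,2,77],1]]'
python3 -m jog '[[[0,0,0],[8,0,0],1],[[0,0,0],[16,0,0],1],[[0,0,0],[20,0,0],1],[[0,0,0],[20,0,0],1]]'
python3 -c "
from h import *
o=robot.get_obs(); print(toR(o['tool_pos'])*1000)"
```

```text
time: 20.65
tool_pos: [0.5419, 0.1372, 0.0605]
ee_rot: [3.14, 0.004, -0.128]
wrist_force: [0.7, 0.3, -0.9]
width: 0.0005
time: 21.05
tool_pos: [0.5658, 0.136, 0.0633]
ee_rot: [-3.141, -0.003, -0.127]
wrist_force: [-0.1, 0.7, -0.5]
width: 0.0007
[65.88050687  2.76914322]
```

```bash
python3 -m jog '[[[0,0,0],[1,0,0],1],[[0,0,0],[2,0,0],1],[[0,0,0],[2,0,0],1]]'; python3 -m jog '[[[0,0,0],[1,0,0],1],[[0,0,0],[2,0,0],1],[[0,0,0],[2,0,0],1]]'; python3 -m jog '[[[0,0,0],[1,0,0],1],[[0,0,0],[2,0,0],1],[[0,0,0],[2,0,0],1]]'
python3 -c "
from h import *
o=robot.get_obs(); print(toR(o['tool_pos'])*1000)"
```

```text
time: 21.35
tool_pos: [0.5662, 0.1361, 0.062]
ee_rot: [-3.142, 0.0, -0.126]
wrist_force: [0.5, 0.1, -0.2]
width: 0.0007
time: 21.65
tool_pos: [0.5682, 0.1358, 0.062]
ee_rot: [-3.142, -0.0, -0.127]
wrist_force: [0.1, 0.2, 0.1]
width: 0.0005
time: 21.95
tool_pos: [0.5693, 0.1356, 0.0622]
ee_rot: [3.142, 0.002, -0.127]
wrist_force: [-5.2, 0.3, 3.1]
width: 0.0005
[69.45271034  2.81937386]
```

```bash
python3 -m jog '[[[0,0,0],[1,0,0],1],[[0,0,0],[2,0,0],1],[[0,0,0],[2,0,0],1]]'; python3 -m jog '[[[0,0,0],[1,0,0],1],[[0,0,0],[2,0,0],1],[[0,0,0],[2,0,0],1]]'
python3 -c "
from h import *
o=robot.get_obs(); print(toR(o['tool_pos'])*1000)"
```

```text
time: 22.25
tool_pos: [0.5699, 0.1353, 0.0624]
ee_rot: [3.141, 0.005, -0.127]
wrist_force: [-9.2, -0.4, 6.7]
width: 0.0004
time: 22.55
tool_pos: [0.5699, 0.1352, 0.0625]
ee_rot: [3.14, 0.009, -0.126]
wrist_force: [-13.7, -0.1, 9.2]
width: 0.0006
[70.0984453   2.51818911]
```

Stalled under 14 N. The contact geometry (70.1+12.5+15 = 97.6) matches the earlier stall at 97.4, so it's home. I'll back off, retreat and do the final check.

```bash
python3 -m jog '[[[0,0,0],[-10,0,0],1],[[0,0,0],[-25,0,0],1],[[0,0,0],[-25,0,-40],1],[[0,0,0],[-25,0,-90],1],[[0,0,0],[-25,0,-130],1]]'
python3 -m jog '[[[0,0,0],[-35,35,0],1],[[0,0,0],[-70,70,0],1],[[0,0,0],[-105,105,0],1],[[0,0,0],[-140,140,0],1],[[0,0,0],[-150,170,0],1]]'
python3 -m jog '[[[0,0,0],[-10,45,0],1],[[0,0,0],[-20,90,0],1],[[0,0,0],[-20,130,0],1],[[0,0,0],[-20,150,0],1],[[0,0,0],[-20,150,0],1]]'
python3 - <<'E'
from h import *
plan()
im,d=eyes.snapshot("top")
cv2.imwrite("pics/t7.png",cv2.resize(im[:,:,::-1],(768,576)))
C=cloud("top",d); hsv=cv2.cvtColor(im,cv2.COLOR_RGB2HSV)
P=toR(C)*1000; Z=C[...,2]; X,Y=P[...,0],P[...,1]
near=(abs(X-96)<60)&(Y<60)&(Y>-130)
print("knob",rrect("top",big(near&(Z>.08)&(Z<.107)&(Y<-40)&(hsv[...,2]<80)),C))
b=near&(Z>.036)&(Z<.047); print("rear",np.mean([X[b&(abs(Y-y)<4)].min() for y in range(-34,35,8)]))
E
```

```text
time: 23.05
tool_pos: [0.55, 0.1381, 0.1942]
ee_rot: [-3.141, -0.003, -0.127]
wrist_force: [1.3, 0.5, -0.0]
width: 0.0002
time: 23.55
tool_pos: [0.377, -0.0124, 0.1921]
ee_rot: [3.141, -0.003, -0.126]
wrist_force: [0.8, -1.0, 0.2]
width: 0.0006
time: 24.05
tool_pos: [0.3401, -0.1603, 0.1918]
ee_rot: [3.14, -0.001, -0.132]
wrist_force: [1.0, 0.5, -0.3]
width: 0.0002
now t 24.05 [ 0.3401 -0.1603  0.1918] [ 1.7991e+02 -8.0000e-02 -7.5400e+00] w 0.0002 F [ 1.   0.5 -0.3]
knob (np.int64(121), 'z', 0.0928, 'c', array([ 94.8, -80.9]), 's', array([44.8, 16.5]), 'a', 89.1)
rear 61.86910184132163
```

View pics/t7.png

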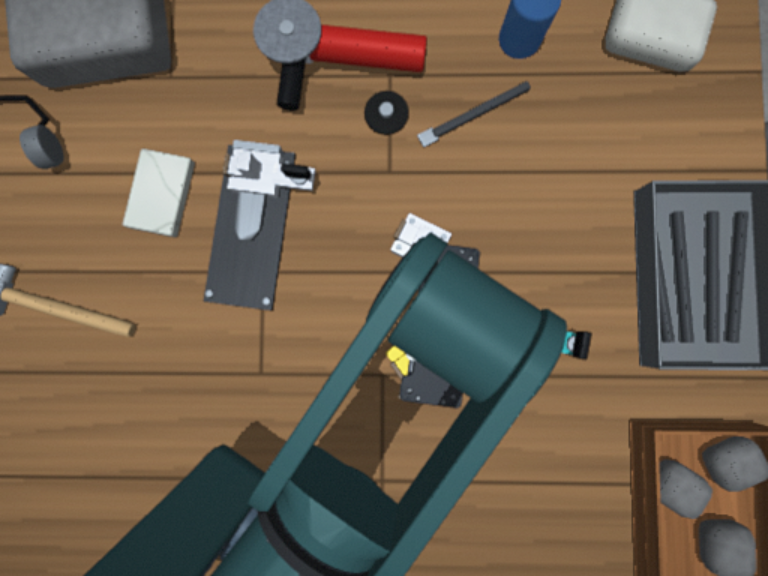

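The carriage sits at the end stop (255,165) with its knob bar square across the rail (297,172). Nothing else has moved, and the arm is clear at z≈0.19.

```bash
python3 -c "
from bench import close_job
print(close_job())"
```

```text
the job is handed in; nothing more can be done
None
```

The carriage is home against the end stop with its clamp tightened, and I handed the job in at about 24 s of the 61 s allowed. I set it on the bare end of the base plate, slid it onto the dovetail until it stalled, then turned the knob about 70° clockwise.

**Last checks**
- **Knob:** the bar measured 0 to 1° off square in the two pictures taken after turning; the gripper's angle when the turn ended was also square.
- **Home position:** after tightening I nudged the post toward the stop with shut fingers. It moved about half a millimetre at most, then stalled under 14 N, at the same place as the first stall to about 0.2 mm.
- **Rear face:** the camera puts it at x≈61.9 against a nominal 61, within the calibration error.
- **Surroundings:** the turquoise and yellow look-alikes and the stop foot were never touched, and the arm finished clear of everything.

**Disagreements:** the camera and the arm's own position reading differed by about 2–3 mm sideways, so I used the arm's reading for the knob turn. The camera's knob centre came out at x = 94–95.5 mm instead of 96, which fits that same error.

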